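# Check a gel-plate gap with a taper gauge, and hold it

## Robot

A 7-joint arm with a two-finger parallel gripper is mounted at the origin on a cart in front of the work surface, level with it; the furniture and walls round the work are solid. World frame = base frame: x ahead of the robot, y to its left, z up, the work surface at z = 0. Lengths are in m, angles in rad, forces in N, time in s.
With the tool pointing down it reaches from about 0.425 to 0.925 m from the base axis. Payload 6.8 kg.
Tool frame: the origin (TCP) lies on the centre line of the jaws, within the pads' length; the fingertips stand 19 mm ahead of it and the grasp point (between the pads) is the TCP (bot.tcp_to_tips is the distance from the TCP to the fingertips, in m); x points along the fingers, y is the direction in which the jaws open and shut, and the axes are right-handed (so a half turn about x gives the same grasp; the last joint's range is limited). The gripper opens to 85 mm and grips with 20 to 120 N. Pads are 22 mm wide; open, the fingers measure 114 mm over their backs; the gripper's body (76 mm by 85 mm) begins 54 mm behind the grasp point. The pads swing forward as they close: fully open they stand 13 mm farther back than shut.
Start: joints at [-1.434, 0.477, 0.022, 1.555, -0.011, 1.109, -0.083], TCP at [0.164, 0.655, 0.25] pointing down, gripper open.
Joint ranges: [-2.96, 2.96], [-0.34, 2.1], [-1.41, 1.46], [0.24, 2.44], [-1.37, 4.51], [0.17, 1.92], [-2.96, 2.96]. Speed limits (rad/s): [2.39, 2.39, 3.14, 3.14, 3.14, 3.14, 3.14].

## Interface

Orientations are given as a unit quaternion [w, x, y, z].
In Python, from station import status, eyes, bot gives the robot as it stands.
- The arm moves only by the tool apply_moves, never from a script. Its arguments are lists of equal length, an entry for each row: "travel": the shift along the tool's x, y, z in cm, a list of three; "turn": the turn, a rotation vector about the tool's x, y, z in rad, a list of three; "grip": the closure, from 0 (fully open) to 1 (shut). In form: {"travel": [[tx, ty, tz], ...], "turn": [[wx, wy, wz], ...], "grip": [grip, ...]}. A call has 1 to 8 rows; each row shifts and turns the pose as measured when the row begins, along the tool's axes as they then stand; what a row does not reach is not made up. A row lasts 1/12 s, in which the tool goes at most 41.7 mm and 7.16 degrees, less where a joint would pass 70% of its speed; a pose out of reach is approached as far as the arm can. A call is refused whole if a number of a shift passes 4.17 or a number of a turn 0.125, either way. A call with a gripper value outside its range is refused whole. The fingers move at their own pace and stop on an object; "newtons" is the grip in N (left out, the last holds). Time passes only in rows, so rows that do not move let the fingers close. It gives the time, the measured TCP pose, the force and the opening at its end, in the units of the state.
- status.get_obs(): the state, without advancing time (a new reading comes with each control period).
- eyes.read_camera(name): name is "scene" or "top" or "wrist"; returns the picture (420x560x3 uint8, red, green, blue); there is no depth.
- eyes.calibration(name): a dict with "intrinsics" (3x3 intrinsics, pixels), "xyz" and "attitude" of the camera in the world; the wrist camera has in their place "T_tool_cam" (4x4, takes a point from camera to tool coordinates, whose origin is the TCP and whose axes are the tool frame's). Camera axes: x right, y down, z forward; pixel columns grow to the right and rows downward; lengths in m; the calibration is good to about 2 mm. A picture is of the moment at which its call begins: read the wrist's pose just before it. calibration takes no time and is no camera call.
- bot.hand_in(): hands the job in, once; it reports no verdict.
Trained networks look in the newest picture that a camera, given by its name, has taken for a name from the list of things; names that differ only in an ending like _2 or _b are one class to them, and where a whole thing is asked for, a point or a joint stands for the part that bears it (a point fixed in the world has none). Each returns a list of dicts, best first, with "score" (0 to 1); they miss things now and then, are a little off and sometimes report something else, mostly with a low value. They report only what shows in the picture. A call takes as long as a camera call. They do not tell look-alikes from the thing itself.
- eyes.masks_of(thing, camera): "region" (420x560 bool, what is visible of it) and "rect" ([left, top, right, bottom] in pixels, round what is visible of it).
The state is a dict: "t": time; "q": joint angles; "joint_vel": joint speeds; "joint_torque": joint torques, N m; "eef_pos": TCP position; "tool_rot": TCP orientation; "contact_force": force on the tool from outside, world axes, zero at the start; "torque": the same for the moment, N m; "gripper_width": opening from 0.0 (shut) to 1.0 (fully open).
Only numpy, scipy, OpenCV 4.12 (cv2) and the standard library are available. Lean on these libraries where they do the work, as an engineer would, in place of code of your own. Each camera call takes 0.05 s, during which the arm holds its last target. There are 200 camera calls.

## Task

Check the gap of the gel casting stand: pick the taper gauge (rectangular grip, wedge blade) out of its holder block and slide its blade straight down, midway along the two upright plates, until it drags snugly between them and the sprung plate has just begun to give, about 1 or 2 mm and never forced right back. Finish holding the gauge still at that depth in the gripper, not letting go, so the gap can be read; leave the round-grip flat gauge and everything else alone.

Things in the scene. Friction and masses are not known exactly. Their poses are not given: they have to be found in the camera images.
- taper_gauge: Taper gauge, about 80 g: black rectangular grip 14 (x) x 30 (y) mm, z 5 to 50 mm, on a steel flange 20 x 36 x 5 mm; below it a steel wedge blade 70 mm long, 24 mm wide (y), thickness (x) growing evenly from 2 mm at the tip to 11 mm at the root, alike on both sides. Origin: centre of the flange's underside, z up. Starts upright in its holder, flange on the block's top.
- gauge_tip (a point): Tip of the taper gauge's blade, 70 mm below taper_gauge's origin; axes as the gauge.
- holder_taper: Fixed grey holder block of the taper gauge, 60 (x) x 50 (y) x 80 mm high, origin centre of underside, with an upright slot 14 (x) x 27 (y) x 75 mm deep in its top in which the blade hangs; gauge and block have the same yaw. The two holder blocks look alike and may swap places.
- flat_gauge: The other gauge, a bystander, to be left in its own (identical) block: black ROUND grip 18 mm across and 45 mm high on the same flange, with a flat parallel blade 3 mm thick. Origin as for the taper gauge.
- stand: Gel casting stand: fixed aluminium base 104 (x -68 to 36 mm) x 90 mm, origin on the worktop in its middle line. On it sits a carriage with two upright white plates 70 mm wide along y, 10 mm thick, tops 95 mm above the worktop, facing one another across a gap along x. The carriage floats freely up to 5 mm either way along x, so the pair of plates centres itself on the blade. Yaw varies.
- fixed_plate: The plate fixed to the carriage (on its +x side, two ribs behind it). Axes as the stand; its inner face is the plane x = 0 of this frame; origin at worktop height.
- fixed_edge (a point): Fixed plate: middle of the upper edge of its flat inner face, 89 mm above the worktop. Above it a 45 degree lead-in chamfer runs 6 mm up and 6 mm outwards; the sprung plate has the same, so the mouth is 12 mm wider than the gap. Axes as the stand: x across the gap (towards the fixed plate), y along the plates.
- bracket: Grey bracket locked stiffly on the carriage's -x side; it carries the sprung white plate on two rods with coil springs. Origin: plane of the sprung plate's inner face at rest, mid width, 12 mm above the worktop; axes as the stand. The gap (4.5 to 7.5 mm) differs each time; below the chamfers it is clear for 77 mm.
- sprung_edge (a point): On the sprung plate: middle of the upper edge of its flat inner face, facing the like point of the fixed plate at the same height. Gap = distance between these two points along x.
- sprung_plate (a joint): How far the sprung plate is pushed back, m: 0 at rest, 0.008 fully back. It takes 1 N to start and 2.5 N more per mm. The blade goes about 8 mm deeper for each mm of give; plates and blade rub (coefficient 0.5 to 0.75), so pressing the blade down takes 1 to 1.7 times that push.
- microscope: Tall fixed microscope, an obstacle to the right of the work: up to 0.40 m high at its eyepieces (x 0.17, y 0.14) and 0.31 m at its body, the taller part reaching to about x 0.45, y 0.27. Origin under its middle (x 0.32, y 0.18).
- petri_dish: Bystander: shallow clear dish 63 mm across, 15 mm high; origin centre of underside.
- vial: Bystander: blue vial with white cap, 37 mm across, 72 mm high; origin centre of underside.
- clear_tub: Bystander: clear tub 67 mm across, 38 mm high, on a low carton behind the stand; origin centre of underside.
Mind the look-alikes: they are no part of the job. What is shaped like the taper_gauge but green is not meant.

How it is judged:
By the outcome, as a careful person would: the job done as asked, in the order asked, and still so for the second after the job is handed in, while the arm keeps its last pose, push and grip.
It also fails if it takes over 35 s, if anything falls off the work surface, if the arm or the gripper's body presses on something with over 40 N, if the wrist force passes 120 N, or if a joint passes its speed limit or range.

## Working session

There is one attempt and no reset: what is moved stays moved. The work goes in short steps, Python scripts to look and compute and a tool call to move; the robot and the scene stay as the last step left them, time stands still between calls to the robot, and variables do not carry over. Pictures are saved under pics/ and viewed, about 8 in all and at most 12, crops included, and the job is handed in when it is done.

Besides the shell and the picture viewer there is one more tool, called by a JSON object that holds its "fn" and its "kwargs", one argument or row to a line. apply_moves: Moves the arm, as the interface text tells. Its arguments: {"type":"object","properties":{"travel":{"type":"array"},"turn":{"type":"array"},"grip":{"type":"array"},"newtons":{"type":"number"}},"required":["travel","turn","grip"]}

```bash
mkdir -p pics; ls; cat > h.py <<'E'
import numpy as np, cv2
from scipy.spatial.transform import Rotation as R
from station import status, eyes, bot
def rot(q): q=np.array(q); return R.from_quat([q[1],q[2],q[3],q[0]]).as_matrix()
def cam(name,obs=None):
    c=eyes.calibration(name)
    K=np.array(c["intrinsics"])
    if "T_tool_cam" in c:
        o=obs or status.get_obs(); T=np.array(c["T_tool_cam"]); Rt=rot(o["tool_rot"])
        return K, Rt@T[:3,:3], np.array(o["eef_pos"])+Rt@T[:3,3]
    a=np.array(c["attitude"]); Rm=rot(a) if a.size==4 else a
    return K,Rm,np.array(c["xyz"])
def proj(P,C):
    K,Rm,t=C; p=(np.atleast_2d(P)-t)@Rm; uv=p@K.T; return uv[:,:2]/uv[:,2:]
def ray(uv,C):
    K,Rm,t=C; d=Rm@np.linalg.solve(K,[uv[0],uv[1],1.]); return t,d/np.linalg.norm(d)
def onz(uv,z,C):
    t,d=ray(uv,C); return t+d*(z-t[2])/d[2]
def tri(obs):
    A=np.zeros((3,3));b=np.zeros(3)
    for uv,C in obs:
        t,d=ray(uv,C);M=np.eye(3)-np.outer(d,d);A+=M;b+=M@t
    return np.linalg.solve(A,b)
def save(name,im): cv2.imwrite(f"pics/{name}.png",im[:,:,::-1])
E
python3 - <<'E'
from h import *
print(status.get_obs())
for n in ("scene","top","wrist"):
    print(n,eyes.calibration(n)); im=eyes.read_camera(n); save(n+"0",im)
    for th in ("taper_gauge","flat_gauge","holder_taper","stand","fixed_plate","sprung_plate","bracket"):
        print(n,th,[(round(d["score"],2),list(map(int,d["rect"]))) for d in eyes.masks_of(th,n)][:4])
a=cv2.imread("pics/scene0.png");b=cv2.imread("pics/top0.png")
E
```

```text
pics
{'t': 0.0, 'q': array([-1.43409385,  0.47781117,  0.02232223,  1.55644203, -0.01149963,
        1.1092813 , -0.08309218]), 'joint_vel': array([ 1.41093054e-03, -5.52612834e-04, -8.56766070e-04, -9.99589675e-05,
        3.78445401e-04, -8.38476055e-04, -1.42491781e-03]), 'joint_torque': array([-1.74285557e-03, -5.96445715e+01,  1.60686426e+00, -2.81200433e+01,
        1.24821888e-02,  9.30712296e-03, -1.99038124e-05]), 'eef_pos': array([0.16346408, 0.6543426 , 0.24932189]), 'tool_rot': array([ 0.70178469,  0.08567842,  0.7018515 , -0.08695934]), 'contact_force': array([-0.31241145,  0.52970471, -0.53416677]), 'torque': array([0.00274434, 0.02945616, 0.01281109]), 'gripper_width': 0.9998890596455188}
scene {'intrinsics': array([[539.29201365,   0.        , 280.91183015],
       [  0.        , 539.29201365, 205.64729496],
       [  0.        ,   0.        ,   1.        ]]), 'xyz': array([-0.26623203,  0.74417121,  0.57565331]), 'attitude': array([ 0.25909622, -0.44154522,  0.74170935, -0.4333292 ])}
scene taper_gauge [(0.77, [278, 241, 299, 309]), (0.63, [281, 206, 303, 237])]
scen
[... 1162 characters left out ...]
3])]
wrist {'intrinsics': array([[353.13282732,   0.        , 274.65533248],
       [  0.        , 353.13282732, 209.93428989],
       [  0.        ,   0.        ,   1.        ]]), 'T_tool_cam': array([[ 7.30386056e-04, -2.73957969e-01,  9.61741388e-01,
        -1.23972898e-01],
       [ 9.99999720e-01,  3.55884424e-04, -6.58065136e-04,
         1.66274812e-03],
       [-1.61986592e-04,  9.61741600e-01,  2.73958153e-01,
        -6.85713220e-02],
       [ 0.00000000e+00,  0.00000000e+00,  0.00000000e+00,
         1.00000000e+00]])}
wrist taper_gauge [(0.68, [55, 406, 81, 418])]
wrist flat_gauge []
wrist holder_taper []
wrist stand []
wrist fixed_plate []
wrist sprung_plate []
wrist bracket []
```

```bash
python3 - <<'E'
import cv2,numpy as np
a=cv2.imread("pics/scene0.png")[150:330,190:370];b=cv2.imread("pics/top0.png")[80:330,180:380]
f=lambda x,s:cv2.resize(x,None,fx=s,fy=s,interpolation=cv2.INTER_CUBIC)
a=f(a,2.2);b=f(b,2.0)
H=500;a=cv2.copyMakeBorder(a,0,H-a.shape[0],0,0,cv2.BORDER_CONSTANT)
cv2.imwrite("pics/v1.png",np.hstack([a,b]))
w=cv2.imread("pics/wrist0.png");s=cv2.imread("pics/scene0.png");t=cv2.imread("pics/top0.png")
cv2.imwrite("pics/v2.png",np.vstack([np.hstack([f(s,.7),f(t,.7)]),np.hstack([f(w,.7),f(w,.7)*0])]))
E
```

```text
(no output)
```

View pics/v1.png

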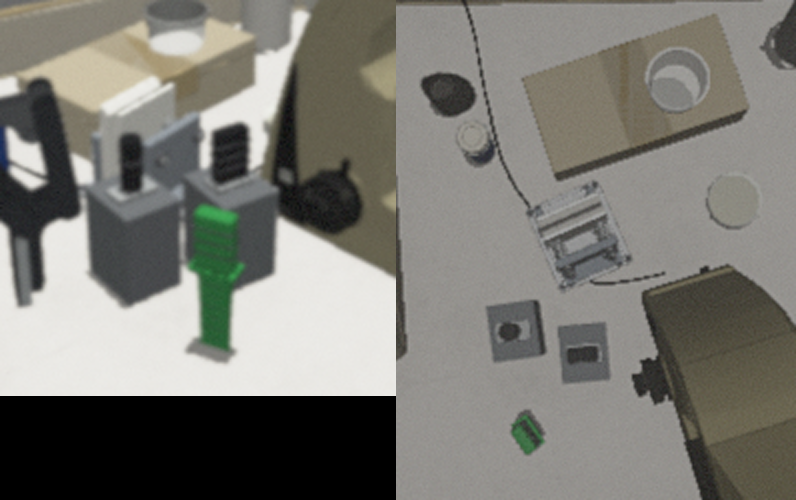

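View pics/v2.png

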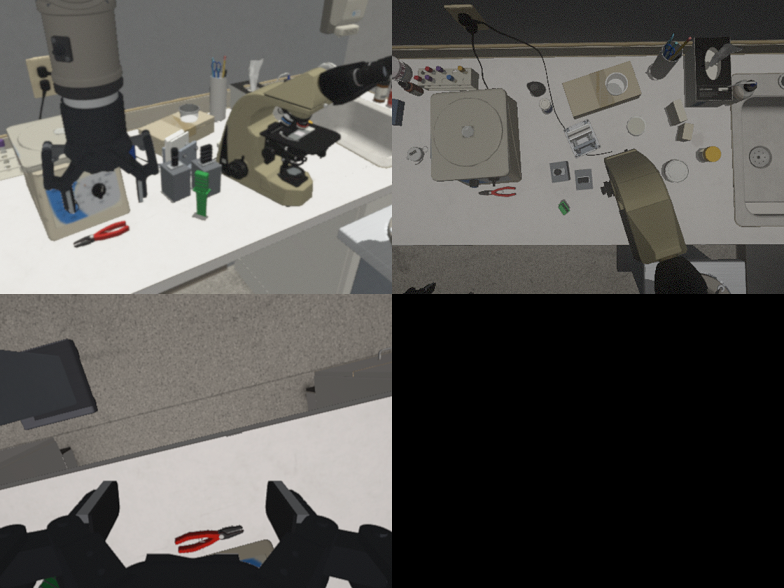

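```bash
python3 - <<'E'
from h import *
o=status.get_obs(); print(np.round(rot(o["tool_rot"]),3))
C=cam("top"); print(np.round(C[1],2))
im=eyes.read_camera("top"); save("top1",im)
for th,r,z in (("taper_gauge",[263,250],.13),("holder_taper",[260,242],.08),("stand",[245,170],.05),("fixed_plate",[250,178],.095),("sprung_plate",[254,181],.09),("bracket",[251,184],.05)):
    for d in eyes.masks_of(th,"top"):
        if abs(d["rect"][0]-r[0])+abs(d["rect"][1]-r[1])<12:
            m=d["region"].astype(np.uint8); cnt=max(cv2.findContours(m,0,1)[0],key=len)
            c,s,a=cv2.minAreaRect(cnt); bx=cv2.boxPoints((c,s,a))
            W=np.array([onz(p,z,C) for p in bx]); e=[W[1]-W[0],W[2]-W[1]]
            print(th,np.round(onz(c,z,C),3),[(round(np.linalg.norm(v),3),round(np.degrees(np.arctan2(v[1],v[0])),1)) for v in e])
E
```

```text
[[-0.     0.242  0.97 ]
 [ 0.     0.97  -0.242]
 [-1.     0.    -0.   ]]
[[-0.01 -1.    0.06]
 [-1.    0.01  0.02]
 [-0.02 -0.06 -1.  ]]
taper_gauge [0.418 0.346 0.13 ] [(np.float64(0.036), np.float64(-81.0)), (np.float64(0.021), np.float64(-171.0))]
holder_taper [0.417 0.35  0.08 ] [(np.float64(0.053), np.float64(-86.9)), (np.float64(0.061), np.float64(-176.9))]
stand [0.542 0.354 0.05 ] [(np.float64(0.087), np.float64(-66.8)), (np.float64(0.1), np.float64(-157.0))]
fixed_plate [0.563 0.363 0.095] [(np.float64(0.07), np.float64(-67.2)), (np.float64(0.018), np.float64(-157.4))]
sprung_plate [0.542 0.355 0.09 ] [(np.float64(0.071), np.float64(-68.7)), (np.float64(0.031), np.float64(-158.8))]
bracket [0.531 0.348 0.05 ] [(np.float64(0.072), np.float64(-66.5)), (np.float64(0.063), np.float64(-156.7))]
```

```bash
cat >> h.py <<'E'
def plan(target,yaw,n,m=None,amax=.12):
    """rows to bring TCP to target with tool y at world yaw (rad), straight down, over n rows; print the first m"""
    o=status.get_obs(); Rt=rot(o["tool_rot"]); p=np.array(o["eef_pos"]); target=np.array(target)
    cy,sy=np.cos(yaw),np.sin(yaw)
    Rg=np.array([[0,0,-1],[cy,sy,0],np.cross([0,0,-1],[cy,sy,0])]).T
    w=(R.from_matrix(Rt.T@Rg)).as_rotvec()
    print("dist cm",np.round((target-p)*100,2),"rotvec",np.round(w,3),"F",np.round(o["contact_force"],2),"t",round(o["t"],2),"w",round(o["gripper_width"],3))
    T=[];U=[]
    for i in range(n):
        Ri=Rt@R.from_rotvec(w*i/n).as_matrix()
        T.append(np.round(Ri.T@(target-p)/n*100,2).tolist()); U.append(np.round(w/n,3).tolist())
    print(T[:m]);print(U[:m])
E
python3 -c "
from h import *
plan([.418,.346,.25],np.radians(3),12)"
```

```text
dist cm [ 2.544e+01 -3.089e+01 -3.000e-02] rotvec [1.274 0.    0.   ] F [-0.48  0.14 -0.38] t 1.55 w 0.998
[[0.0, -1.98, 2.68], [0.0, -1.69, 2.88], [0.0, -1.37, 3.04], [0.0, -1.04, 3.17], [0.0, -0.7, 3.26], [0.0, -0.35, 3.32], [0.0, -0.0, 3.33], [0.0, 0.35, 3.32], [0.0, 0.7, 3.26], [0.0, 1.04, 3.17], [0.0, 1.37, 3.04], [0.0, 1.69, 2.88]]
[[0.106, 0.0, 0.0], [0.106, 0.0, 0.0], [0.106, 0.0, 0.0], [0.106, 0.0, 0.0], [0.106, 0.0, 0.0], [0.106, 0.0, 0.0], [0.106, 0.0, 0.0], [0.106, 0.0, 0.0], [0.106, 0.0, 0.0], [0.106, 0.0, 0.0], [0.106, 0.0, 0.0], [0.106, 0.0, 0.0]]
```

{"fn": "apply_moves", "kwargs": {
  "travel": [
    [0, -2.0, 2.7],
    [0, -1.7, 2.9],
    [0, -1.4, 3.0],
    [0, -1.0, 3.2],
    [0, -0.7, 3.3],
    [0, -0.3, 3.3]
  ],
  "turn": [
    [0.11, 0, 0],
    [0.11, 0, 0],
    [0.11, 0, 0],
    [0.11, 0, 0],
    [0.11, 0, 0],
    [0.11, 0, 0]
  ],
  "grip": [0, 0, 0, 0, 0, 0]
}}

```text
t: 2.05
eef_pos: [0.285, 0.5001, 0.2487]
tool_rot: [0.632, 0.313, 0.637, -0.312]
contact_force: [1.3, 0.1, -0.2]
gripper_width: 0.998
```

```bash
python3 -c "
from h import *
plan([.418,.346,.25],np.radians(3),8)"
```

```text
dist cm [ 13.3  -15.41   0.13] rotvec [ 0.603 -0.007  0.003] F [ 1.3   0.13 -0.24] t 2.05 w 0.998
[[-0.03, 0.15, 2.54], [-0.03, 0.34, 2.52], [-0.03, 0.52, 2.49], [-0.03, 0.71, 2.44], [-0.03, 0.89, 2.38], [-0.02, 1.07, 2.31], [-0.02, 1.24, 2.22], [-0.02, 1.4, 2.12]]
[[0.075, -0.001, 0.0], [0.075, -0.001, 0.0], [0.075, -0.001, 0.0], [0.075, -0.001, 0.0], [0.075, -0.001, 0.0], [0.075, -0.001, 0.0], [0.075, -0.001, 0.0], [0.075, -0.001, 0.0]]
```

{"fn": "apply_moves", "kwargs": {
  "travel": [
    [0, 0.15, 2.5],
    [0, 0.3, 2.5],
    [0, 0.5, 2.5],
    [0, 0.7, 2.4],
    [0, 0.9, 2.4],
    [0, 1.1, 2.3],
    [0, 1.25, 2.2],
    [0, 1.4, 2.1]
  ],
  "turn": [
    [0.075, 0, 0],
    [0.075, 0, 0],
    [0.075, 0, 0],
    [0.075, 0, 0],
    [0.075, 0, 0],
    [0.075, 0, 0],
    [0.075, 0, 0],
    [0.075, 0, 0]
  ],
  "grip": [0, 0, 0, 0, 0, 0, 0, 0]
}}

```text
t: 2.72
eef_pos: [0.4221, 0.3341, 0.2492]
tool_rot: [0.502, 0.497, 0.508, -0.494]
contact_force: [0.7, 0.0, 0.1]
gripper_width: 1.004
```

```bash
python3 - <<'E'
from h import *
o=status.get_obs(); im=eyes.read_camera("wrist"); save("w1",im); np.save("w1_obs.npy",o,allow_pickle=True)
print(o["eef_pos"],o["q"].round(2))
for th in ("taper_gauge","holder_taper","fixed_plate","sprung_plate","bracket","flat_gauge"):
    print(th,[(round(d["score"],2),list(map(int,d["rect"]))) for d in eyes.masks_of(th,"wrist")][:4])
E
```

```text
[0.42213285 0.33414579 0.24924351] [-1.12  0.26  0.41  1.91 -0.13  0.99 -0.63]
taper_gauge [(0.78, [255, 156, 281, 211]), (0.61, [126, 82, 197, 126])]
holder_taper [(0.81, [230, 136, 308, 208])]
fixed_plate [(0.66, [405, 121, 469, 207])]
sprung_plate [(0.72, [360, 127, 450, 213])]
bracket [(0.92, [345, 122, 451, 220])]
flat_gauge [(0.62, [283, 59, 316, 112])]
```

View pics/w1.png

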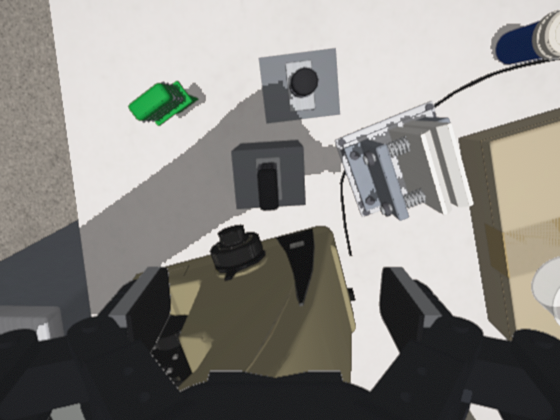

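```bash
python3 - <<'E'
import cv2,numpy as np
w=cv2.imread("pics/w1.png")
f=lambda x,s:cv2.resize(x,None,fx=s,fy=s,interpolation=cv2.INTER_CUBIC)
a=f(w[130:220,225:315],4);b=f(w[95:225,330:475],3)
def grid(im,x0,y0,s):
    for i in range(0,im.shape[1],10*s): cv2.putText(im,str(x0+i//s),(i,8),0,.3,(0,0,255),1);cv2.line(im,(i,8),(i,14),(0,0,255),1)
    for j in range(0,im.shape[0],10*s): cv2.putText(im,str(y0+j//s),(0,j+4),0,.3,(0,0,255),1);cv2.line(im,(20,j),(26,j),(0,0,255),1)
    return im
a=grid(a,225,130,4);b=grid(b,330,95,3)
a=cv2.copyMakeBorder(a,0,390-360,0,0,cv2.BORDER_CONSTANT)
cv2.imwrite("pics/v4.png",np.hstack([a,b]))
E
```

```text
(no output)
```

View pics/v4.png

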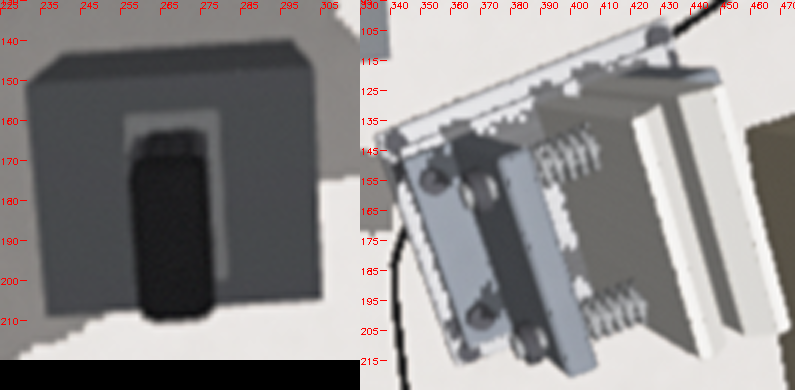

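```bash
python3 - <<'E'
from h import *
o=np.load("w1_obs.npy",allow_pickle=True).item(); C=cam("wrist",o)
H=np.array([(231.5,151),(303,147),(305.5,204.5),(236.5,209)]);G=np.array([(258,169),(278,168.5),(278.5,209),(260,209.5)])
for n,Q,z in (("holder",H,.08),("grip",G,.13)):
    W=np.array([onz(p,z,C) for p in Q]); print(n,W.mean(0).round(4)); e=np.roll(W,-1,0)-W
    print([(round(np.linalg.norm(v)*1000,1),round(np.degrees(np.arctan2(v[1],v[0])),1)) for v in e])
# height check: holder plane height from size
ct=cam("top"); im=cv2.imread("pics/top1.png")
print("top proj holder", proj([np.append(W.mean(0)[:2],.13)],ct))
# fit holder rect pose incl z
from scipy.optimize import least_squares
def f(x):
    c,s=np.cos(x[3]),np.sin(x[3]); B=np.array([(-30,25),(30,25),(30,-25),(-30,-25)])/1000
    P=np.c_[B@np.array([[c,s],[-s,c]])+x[:2],np.full(4,x[2])]; return (proj(P,C)-H).ravel()
r=least_squares(f,[.42,.34,.08,.05]);print(r.x.round(4),np.degrees(r.x[3]),r.fun.round(1))
E
```

```text
holder [0.4179 0.3502 0.08  ]
[(np.float64(59.0), np.float64(4.3)), (np.float64(49.0), np.float64(-85.2)), (np.float64(59.6), np.float64(-175.0)), (np.float64(49.7), np.float64(94.2))]
grip [0.4185 0.3516 0.13  ]
[(np.float64(13.9), np.float64(2.5)), (np.float64(29.1), np.float64(-88.1)), (np.float64(13.3), np.float64(-177.3)), (np.float64(29.2), np.float64(93.2))]
top proj holder [[271.76042269 256.37235437]]
[0.4179 0.3495 0.0762 0.0795] 4.554524861130577 [-0.1  0.2  0.1 -0.2 -0.1  0.3  0.2 -0.2]
```

```bash
python3 -c "
from h import *
plan([.418,.351,.25],np.radians(4.7),2)"
```

```text
dist cm [-0.25  1.46  0.1 ] rotvec [-0.057 -0.009  0.003] F [ 0.47  0.61 -0.66] t 3.07 w 0.998
[[-0.05, -0.11, -0.73], [-0.05, -0.09, -0.73]]
[[-0.028, -0.004, 0.002], [-0.028, -0.004, 0.002]]
```

{"fn": "apply_moves", "kwargs": {
  "travel": [
    [0, -0.11, -0.73],
    [0, -0.09, -0.73],
    [2.5, 0, 0],
    [2.5, 0, 0],
    [1, 0, 0],
    [0, 0, 0]
  ],
  "turn": [
    [-0.028, -0.004, 0.002],
    [-0.028, -0.004, 0.002],
    [0, 0, 0],
    [0, 0, 0],
    [0, 0, 0],
    [0, 0, 0]
  ],
  "grip": [0, 0, 0, 0, 0, 0]
}}

```text
t: 3.57
eef_pos: [0.4144, 0.3614, 0.1884]
tool_rot: [0.525, 0.475, 0.526, -0.471]
contact_force: [-0.9, -0.1, 0.6]
gripper_width: 1.0
```

```bash
python3 - <<'E'
from h import *
plan([.418,.351,.11],np.radians(4.7),4)
o=status.get_obs(); im=eyes.read_camera("wrist"); save("w2",im); np.save("w2_obs.npy",o,allow_pickle=True)
C=cam("wrist",o)
d=[(round(d["score"],2),list(map(int,d["rect"]))) for d in eyes.masks_of("taper_gauge","wrist")];print(d)
g=cv2.cvtColor(im,cv2.COLOR_RGB2GRAY)
P=lambda z:np.array([[.418,.351,z]])
print(proj(P(.13),C),proj(P(.08),C))
x,y=proj(P(.13),C)[0].astype(int)
v=im[y-70:y+80,x-100:x+100].copy()
# draw predicted grip top
c,s=np.cos(np.radians(4.7)),np.sin(np.radians(4.7)); B=np.array([(-7,15),(7,15),(7,-15),(-7,-15)])/1000
Q=proj(np.c_[B@np.array([[c,s],[-s,c]])+[.418,.351],np.full(4,.13)],C)-[x-100,y-70]
v=cv2.resize(v,None,fx=4,fy=4,interpolation=cv2.INTER_CUBIC); cv2.polylines(v,[(Q*4).astype(int)],True,(255,0,0),1)
save("v5",v)
E
```

```text
dist cm [ 0.36 -1.04 -7.84] rotvec [ 0.024 -0.005 -0.003] F [-0.94 -0.06  0.63] t 3.57 w 1.0
[[1.96, 0.06, 0.28], [1.96, 0.06, 0.27], [1.96, 0.06, 0.27], [1.96, 0.07, 0.27]]
[[0.006, -0.001, -0.001], [0.006, -0.001, -0.001], [0.006, -0.001, -0.001], [0.006, -0.001, -0.001]]
[(0.65, [104, 107, 197, 159]), (0.62, [257, 208, 292, 282])]
[[276.29967424 260.82896541]] [[275.74524498 231.49596912]]
```

View pics/v5.png

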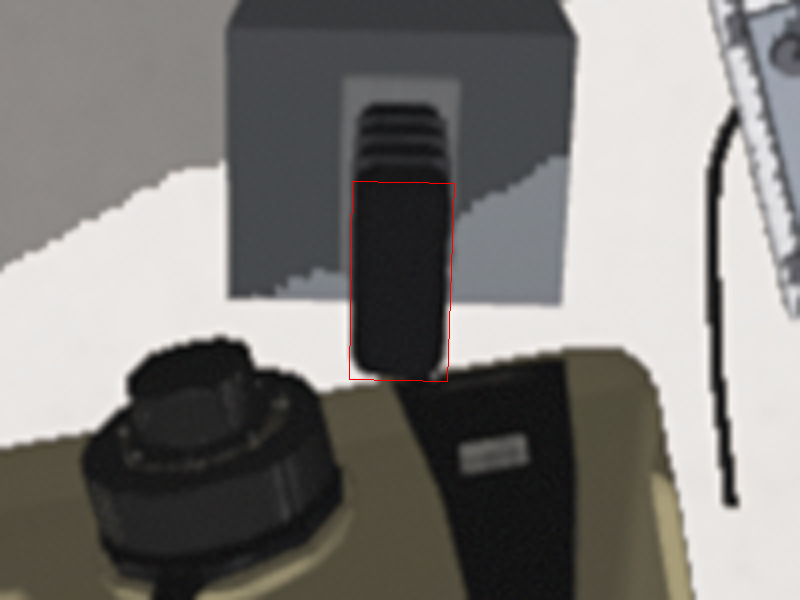

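{"fn": "apply_moves", "kwargs": {
  "travel": [
    [1, 0.1, 0.55],
    [1.5, 0.1, 0.4],
    [0.5, 0, 0],
    [0, 0, 0]
  ],
  "turn": [
    [0.012, 0, 0],
    [0.01, 0, 0],
    [0, 0, 0],
    [0, 0, 0]
  ],
  "grip": [0, 0, 0, 0]
}}

```text
t: 4.0
eef_pos: [0.421, 0.354, 0.1626]
tool_rot: [0.519, 0.485, 0.52, -0.474]
contact_force: [0.0, 0.9, 0.7]
gripper_width: 1.002
```

```bash
python3 -c "
from h import *
plan([.418,.351,.11],np.radians(4.7),4)"
```

```text
dist cm [-0.3  -0.3  -5.26] rotvec [-0.001 -0.012 -0.01 ] F [0.03 0.94 0.65] t 4.0 w 1.002
[[1.31, -0.09, 0.08], [1.31, -0.09, 0.08], [1.31, -0.09, 0.08], [1.31, -0.08, 0.07]]
[[-0.0, -0.003, -0.003], [-0.0, -0.003, -0.003], [-0.0, -0.003, -0.003], [-0.0, -0.003, -0.003]]
```

{"fn": "apply_moves", "kwargs": {
  "travel": [
    [1.5, -0.3, 0.2],
    [1.5, 0, 0],
    [1, 0, 0],
    [0.5, 0, 0],
    [0, 0, 0]
  ],
  "turn": [
    [0, -0.012, -0.01],
    [0, 0, 0],
    [0, 0, 0],
    [0, 0, 0],
    [0, 0, 0]
  ],
  "grip": [0, 0, 0, 0, 0]
}}

```text
t: 4.42
eef_pos: [0.4193, 0.3526, 0.1163]
tool_rot: [0.52, 0.48, 0.52, -0.479]
contact_force: [0.1, -0.3, 0.2]
gripper_width: 1.001
```

```bash
python3 -c "
from h import *
plan([.418,.351,.11],np.radians(4.7),2)"
```

```text
dist cm [-0.13 -0.16 -0.63] rotvec [-0.001 -0.001 -0.002] F [ 0.15 -0.33  0.17] t 4.42 w 1.001
[[0.31, -0.07, 0.07], [0.31, -0.07, 0.07]]
[[-0.001, -0.001, -0.001], [-0.001, -0.001, -0.001]]
```

{"fn": "apply_moves", "kwargs": {
  "travel": [
    [0.5, -0.12, 0.15],
    [0, 0, 0],
    [0, 0, 0],
    [0, 0, 0],
    [0, 0, 0],
    [0, 0, 0],
    [0, 0, 0],
    [0, 0, 0]
  ],
  "turn": [
    [0, 0, 0],
    [0, 0, 0],
    [0, 0, 0],
    [0, 0, 0],
    [0, 0, 0],
    [0, 0, 0],
    [0, 0, 0],
    [0, 0, 0]
  ],
  "grip": [0, 0.4, 0.7, 1, 1, 1, 1, 1],
  "newtons": 60
}}

```text
t: 5.08
eef_pos: [0.4181, 0.3516, 0.1125]
tool_rot: [0.52, 0.48, 0.52, -0.478]
contact_force: [0.2, 0.6, -0.4]
gripper_width: 0.155
```

```bash
python3 -c "
from h import *
plan([.418,.351,.2],np.radians(4.7),4)"
```

```text
dist cm [-0.01 -0.06  8.75] rotvec [-0.001 -0.003 -0.002] F [ 0.24  0.61 -0.36] t 5.08 w 0.155
[[-2.19, 0.0, 0.01], [-2.19, 0.0, 0.01], [-2.19, -0.0, 0.01], [-2.19, -0.0, 0.01]]
[[-0.0, -0.001, -0.0], [-0.0, -0.001, -0.0], [-0.0, -0.001, -0.0], [-0.0, -0.001, -0.0]]
```

{"fn": "apply_moves", "kwargs": {
  "travel": [
    [-0.8, 0, 0],
    [-2, 0, 0],
    [-2.5, 0, 0],
    [-2.5, 0, 0],
    [-2.5, 0, 0],
    [-2, 0, 0],
    [-1, 0, 0],
    [0, 0, 0]
  ],
  "turn": [
    [0, 0, 0],
    [0, 0, 0],
    [0, 0, 0],
    [0, 0, 0],
    [0, 0, 0],
    [0, 0, 0],
    [0, 0, 0],
    [0, 0, 0]
  ],
  "grip": [1, 1, 1, 1, 1, 1, 1, 1]
}}

```text
t: 5.75
eef_pos: [0.4178, 0.3515, 0.2537]
tool_rot: [0.52, 0.481, 0.52, -0.478]
contact_force: [-0.5, -0.2, -0.2]
gripper_width: 0.155
```

```bash
python3 -c "
from h import *
plan([.500,.351,.25],np.radians(23),4)
o=status.get_obs();np.save('w3_obs.npy',o,allow_pickle=True)
save('w3',eyes.read_camera('wrist'));
for n in ('scene','top','wrist'):
    eyes.read_camera(n)
    print(n,[(round(d['score'],2),list(map(int,d['rect']))) for d in eyes.masks_of('taper_gauge',n)][:4])
"
```

```text
dist cm [ 8.22 -0.05 -0.37] rotvec [-0.321 -0.003 -0.003] F [-0.46 -0.22 -0.2 ] t 5.75 w 0.155
[[0.1, 2.05, 0.18], [0.1, 2.03, 0.34], [0.09, 1.99, 0.5], [0.09, 1.95, 0.66]]
[[-0.08, -0.001, -0.001], [-0.08, -0.001, -0.001], [-0.08, -0.001, -0.001], [-0.08, -0.001, -0.001]]
scene [(0.96, [285, 130, 304, 200]), (0.32, [242, 209, 260, 241])]
top []
wrist [(0.59, [142, 95, 207, 133])]
```

```bash
python3 - <<'E'
from h import *
o=np.load("w1_obs.npy",allow_pickle=True).item(); C=cam("wrist",o)
for p in [(420.7,134.5),(430,130),(443,214),(449,210),(437,126.5),(450,123),(458,207),(473,206)]: print(p,onz(p,.095,C).round(4))
plan([.548,.355,.25],np.radians(23),6)
E
```

```text
(420.7, 134.5) [0.5348 0.3895 0.095 ]
(430, 130) [0.5415 0.393  0.095 ]
(443, 214) [0.5613 0.3261 0.095 ]
(449, 210) [0.5657 0.3296 0.095 ]
(437, 126.5) [0.5466 0.3957 0.095 ]
(450, 123) [0.5561 0.3985 0.095 ]
(458, 207) [0.5727 0.3323 0.095 ]
(473, 206) [0.5847 0.3333 0.095 ]
dist cm [13.18  0.48  0.03] rotvec [-0.32   0.002  0.002] F [ 0.12 -0.16  0.17] t 6.1 w 0.153
[[-0.01, 2.2, 0.1], [-0.01, 2.19, 0.22], [-0.01, 2.17, 0.33], [-0.01, 2.15, 0.45], [-0.01, 2.12, 0.56], [-0.01, 2.09, 0.67]]
[[-0.053, 0.0, 0.0], [-0.053, 0.0, 0.0], [-0.053, 0.0, 0.0], [-0.053, 0.0, 0.0], [-0.053, 0.0, 0.0], [-0.053, 0.0, 0.0]]
```

{"fn": "apply_moves", "kwargs": {
  "travel": [
    [0, 2.2, 0.1],
    [0, 2.2, 0.2],
    [0, 2.2, 0.3],
    [0, 2.2, 0.4],
    [0, 2.1, 0.5],
    [0, 1.5, 0.3],
    [0, 0.5, 0.1],
    [0, 0, 0]
  ],
  "turn": [
    [-0.053, 0, 0],
    [-0.053, 0, 0],
    [-0.053, 0, 0],
    [-0.053, 0, 0],
    [-0.053, 0, 0],
    [-0.04, 0, 0],
    [0, 0, 0],
    [0, 0, 0]
  ],
  "grip": [1, 1, 1, 1, 1, 1, 1, 1]
}}

```text
t: 6.77
eef_pos: [0.5479, 0.3588, 0.2396]
tool_rot: [0.588, 0.384, 0.592, -0.396]
contact_force: [-1.0, 0.5, -2.1]
gripper_width: 0.157
```

```bash
python3 - <<'E'
from h import *
plan([.559,.363,.25],np.radians(22.7),3)
o=status.get_obs(); im=eyes.read_camera("wrist"); save("w4",im); np.save("w4_obs.npy",o,allow_pickle=True)
y0,x0=100,175
v=cv2.resize(im[y0:y0+200,x0:x0+200],None,fx=3,fy=3,interpolation=cv2.INTER_CUBIC)
for i in range(0,200,20):
    cv2.putText(v,str(x0+i),(i*3,9),0,.35,(255,0,0),1); cv2.putText(v,str(y0+i),(0,i*3+4),0,.35,(255,0,0),1)
save("v6",v)
E
```

```text
dist cm [1.11 0.42 1.04] rotvec [0.007 0.006 0.017] F [-1.03  0.55 -2.06] t 6.77 w 0.157
[[-0.35, 0.39, 0.02], [-0.35, 0.39, 0.02], [-0.35, 0.39, 0.02]]
[[0.002, 0.002, 0.006], [0.002, 0.002, 0.006], [0.002, 0.002, 0.006]]
```

View pics/v6.png

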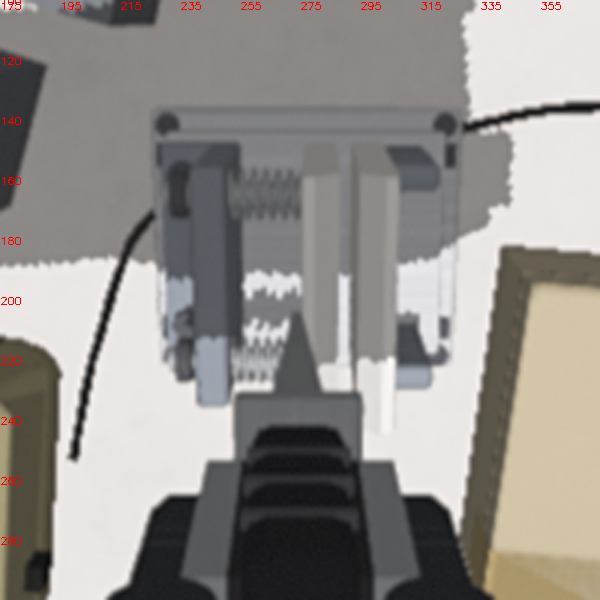

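```bash
python3 - <<'E'
import cv2,numpy as np
g=cv2.cvtColor(cv2.imread("pics/w4.png"),cv2.COLOR_BGR2GRAY)
print("col",list(range(272,314)))
for r in (154,162,170,178,186,194,202,208): print(r,g[r-1:r+2,272:314].mean(0).astype(int).tolist())
print("rows at col 282,304")
for c in (278,282,300,304): print(c,g[140:156,c-1:c+2].mean(1).astype(int).tolist(), g[206:250,c-1:c+2].mean(1).astype(int).tolist())
E
```

```text
col [272, 273, 274, 275, 276, 277, 278, 279, 280, 281, 282, 283, 284, 285, 286, 287, 288, 289, 290, 291, 292, 293, 294, 295, 296, 297, 298, 299, 300, 301, 302, 303, 304, 305, 306, 307, 308, 309, 310, 311, 312, 313]
154 [132, 132, 132, 129, 122, 120, 120, 120, 120, 120, 121, 120, 120, 120, 120, 123, 129, 132, 132, 126, 113, 110, 116, 120, 120, 121, 121, 121, 120, 120, 121, 121, 120, 109, 93, 84, 81, 81, 81, 82, 82, 82]
162 [100, 94, 100, 122, 146, 155, 155, 151, 143, 139, 140, 140, 140, 140, 140, 139, 132, 128, 127, 122, 111, 107, 116, 134, 139, 139, 139, 138, 139, 138, 139, 142, 151, 155, 155, 147, 112, 93, 93, 95, 95, 94]
170 [101, 92, 89, 116, 146, 155, 154, 150, 142, 140, 139, 140, 140, 140, 140, 139, 132, 128, 127, 122, 111, 107, 116, 133, 139, 139, 139, 139, 138, 138, 139, 143, 152, 155, 154, 146, 131, 126, 127, 126, 127, 126]
178 [126, 127, 126, 130, 147, 154, 154, 150, 141, 139, 140, 140, 140, 139, 140, 139, 132, 128, 126, 119, 109, 108, 121, 135, 139, 139, 138, 139, 139, 138, 139, 145, 152, 155, 153, 140, 130, 128, 128, 128, 128, 128]
186 [124, 125, 124, 129, 147, 155, 154, 1
[... 1311 characters left out ...]
48, 116, 88, 89, 99, 104, 106, 106, 105, 106, 107, 103, 82, 46, 23, 22, 22, 23, 25, 32, 43]
300 [129, 129, 124, 116, 119, 127, 128, 123, 121, 121, 120, 120, 120, 120, 121, 120] [138, 139, 139, 139, 139, 138, 139, 138, 138, 139, 139, 138, 135, 140, 168, 208, 222, 222, 222, 222, 222, 222, 222, 222, 222, 222, 222, 221, 222, 221, 220, 221, 222, 222, 222, 222, 222, 223, 226, 230, 232, 232, 232, 233]
304 [129, 127, 124, 116, 119, 127, 130, 127, 108, 89, 89, 97, 107, 113, 117, 120] [152, 153, 153, 153, 154, 153, 153, 153, 153, 153, 152, 150, 162, 207, 232, 242, 245, 244, 244, 244, 243, 243, 243, 242, 242, 242, 242, 241, 241, 241, 241, 241, 241, 240, 240, 240, 241, 240, 235, 231, 232, 232, 232, 231]
```

```bash
cat > fit.py <<'E'
from h import *
from scipy.optimize import least_squares
o=np.load("w4_obs.npy",allow_pickle=True).item(); C=cam("wrist",o)
rows={162:(275.2,279.7,287.8,294.3,303.6,307.6),170:(275.2,279.7,287.7,294.3,303.5,307.6),178:(275.2,279.7,287.6,294.1,303.3,307.2),186:(275.2,279.8,287.5,294.0,303.0,307.1),194:(275.2,279.8,286.9,293.9,302.9,307.0),202:(275.1,279.7,286.9,293.9,302.8,306.9)}
zs=[.095,.095,.089,.089,.095,.095]
P=np.array([[onz((c,r),z,C)[:2] for c,z in zip(v,zs)] for r,v in rows.items()])
def f(p):
    yaw,u0,g=p; n=np.array([np.cos(yaw),np.sin(yaw)]); u=P@n-u0
    return ((u-np.array([-g-.010,-g-.006,-g,0,.006,.010]))*1000).ravel()
r=least_squares(f,[.396,.6,.006]); yaw,u0,g=r.x
print("yaw",np.degrees(yaw),"gap mm",g*1000,"cost",np.abs(r.fun).mean()); print(r.fun.reshape(-1,6).mean(0).round(2))
n=np.array([np.cos(yaw),np.sin(yaw)]); m=np.array([-n[1],n[0]])
ys=[onz(p,.095,C)[:2]@m for p in ((300,147),(304,244.4),(278,147.2))]; print("y ends",ys, (ys[0]-ys[1])*1000)
ym=(ys[0]+ys[1])/2
print("gap centre",n*(u0-g/2)+m*ym,"fixed edge",n*u0+m*ym)
# tip seen: expected projection with tip 102.5 below TCP
Rt=rot(o["tool_rot"]); 
for L in (.1025,): 
  pt=np.array(o["eef_pos"])+Rt@[L,0,0]; print("tip exp",pt,proj([pt],C), "TCP down tilt",Rt[:,0], "tool y yaw",np.degrees(np.arctan2(Rt[1,1],Rt[0,1])))
E
python3 fit.py
```

```text
yaw 23.084347185905933 gap mm 5.380065884566289 cost 0.28788322813818473
[ 0.31 -0.17 -0.13 -0.23  0.55 -0.32]
y ends [np.float64(0.15739100131184855), np.float64(0.07897837082024453), np.float64(0.15720382626960208)] 78.41263049160402
gap centre [0.55775142 0.36619265] fixed edge [0.56022606 0.36724737]
tip exp [0.54651447 0.35764273 0.13716374] [[272.24021004 217.93434954]] TCP down tilt [-0.0132431  -0.01168469 -0.99984403] tool y yaw 23.103605064748674
```

```bash
python3 -c "
from h import *
plan([.5585,.3619,.23],np.radians(23.1),2)"
```

```text
dist cm [ 1.14  0.32 -0.95] rotvec [0.    0.006 0.018] F [-0.54 -0.81 -1.18] t 6.82 w 0.157
[[0.46, 0.6, 0.07], [0.47, 0.59, 0.08]]
[[0.0, 0.003, 0.009], [0.0, 0.003, 0.009]]
```

{"fn": "apply_moves", "kwargs": {
  "travel": [
    [0.2, 0.6, 0.07],
    [0.2, 0.5, 0.05],
    [0, 0, 0],
    [0, 0, 0],
    [0, 0, 0]
  ],
  "turn": [
    [0, 0.004, 0.012],
    [0, 0.002, 0.005],
    [0, 0, 0],
    [0, 0, 0],
    [0, 0, 0]
  ],
  "grip": [1, 1, 1, 1, 1]
}}

```text
t: 7.23
eef_pos: [0.5544, 0.3631, 0.2341]
tool_rot: [0.589, 0.389, 0.591, -0.39]
contact_force: [-0.1, 0.6, -1.6]
gripper_width: 0.152
```

```bash
python3 -c "
from h import *
plan([.5585,.3619,.22],np.radians(23.1),2)"
```

```text
dist cm [ 0.41 -0.12 -1.41] rotvec [ 0.001 -0.002  0.002] F [-0.09  0.63 -1.61] t 7.23 w 0.152
[[0.7, 0.17, 0.14], [0.7, 0.17, 0.14]]
[[0.0, -0.001, 0.001], [0.0, -0.001, 0.001]]
```

{"fn": "apply_moves", "kwargs": {
  "travel": [
    [0.7, 0.25, 0.2],
    [0.5, 0.2, 0.1],
    [0, 0, 0],
    [0, 0, 0]
  ],
  "turn": [
    [0, 0, 0],
    [0, 0, 0],
    [0, 0, 0],
    [0, 0, 0]
  ],
  "grip": [1, 1, 1, 1]
}}

```text
t: 7.57
eef_pos: [0.5593, 0.3625, 0.2213]
tool_rot: [0.589, 0.389, 0.591, -0.389]
contact_force: [-0.3, 0.5, -0.8]
gripper_width: 0.154
```

```bash
python3 - <<'E'
from h import *
plan([.5585,.3619,.21],np.radians(23.1),2)
o=status.get_obs(); im=eyes.read_camera("wrist"); save("w5",im); np.save("w5_obs.npy",o,allow_pickle=True)
C=cam("wrist",o); eyes.read_camera("scene")
save("s5",eyes.read_camera("scene"))
x0,y0=200,110
v=cv2.resize(im[y0:y0+140,x0:x0+150],None,fx=4,fy=4,interpolation=cv2.INTER_CUBIC)
# predicted plate outlines
yaw=np.radians(23.08);n=np.array([np.cos(yaw),np.sin(yaw)]);m=np.array([-n[1],n[0]]);gc=np.array([.5594,.3623])
def L(u,z,col):
    q=(proj([np.append(gc+n*u+m*s,z) for s in (.035,-.035)],C)-[x0,y0])*4
    cv2.line(v,tuple(int(k) for k in q[0]),tuple(int(k) for k in q[1]),col,1)
for u in (-.0027,.0027):L(u,.089,(255,0,0))
for u in (-.0127,.0127):L(u,.095,(0,200,0))
Rt=rot(o["tool_rot"]);B=[[.1025,a,b] for a,b in ((-.001,-.012),(.001,-.012),(.001,.012),(-.001,.012))]
q=(proj(np.array(o["eef_pos"])+np.array(B)@Rt.T,C)-[x0,y0])*4; cv2.polylines(v,[q.astype(int)],True,(0,0,255),1)
save("v7",v)
E
```

```text
dist cm [-0.08 -0.06 -1.13] rotvec [ 0.001 -0.003  0.002] F [-0.32  0.52 -0.8 ] t 7.57 w 0.154
[[0.57, -0.05, 0.01], [0.57, -0.05, 0.01]]
[[0.001, -0.001, 0.001], [0.001, -0.001, 0.001]]
```

View pics/v7.png

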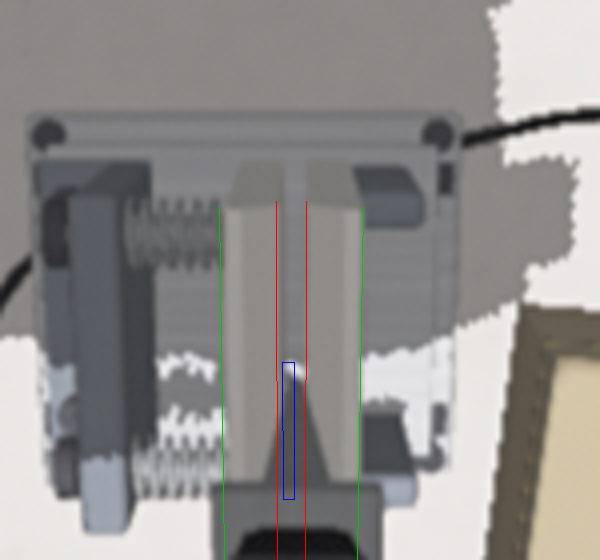

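{"fn": "apply_moves", "kwargs": {
  "travel": [
    [1, 0.05, 0],
    [1.4, 0.05, 0],
    [1, 0, 0],
    [0, 0, 0],
    [0, 0, 0],
    [0, 0, 0]
  ],
  "turn": [
    [0, 0, 0.002],
    [0, 0, 0],
    [0, 0, 0],
    [0, 0, 0],
    [0, 0, 0],
    [0, 0, 0]
  ],
  "grip": [1, 1, 1, 1, 1, 1]
}}

```text
t: 8.22
eef_pos: [0.565, 0.3657, 0.1925]
tool_rot: [0.591, 0.395, 0.589, -0.384]
contact_force: [0.2, 0.3, -0.8]
gripper_width: 0.158
```

```bash
cat > feel.py <<'E'
from h import *
F=[];Z=[]
for i in range(8):
    eyes.read_camera("wrist"); o=status.get_obs(); F.append(o["contact_force"]); Z.append(o["eef_pos"])
F=np.array(F);print("F mean",F.mean(0).round(2),"sd",F.std(0).round(2),"pos",np.mean(Z,0).round(4),"z range",np.ptp(np.array(Z)[:,2]).round(5))
plan([.5595,.3625,.15],np.radians(23.1),1)
E
python3 feel.py
```

```text
F mean [-0.07  0.11 -0.69] sd [0.36 0.49 0.44] pos [0.5648 0.3656 0.1923] z range 0.00042
dist cm [-0.55 -0.31 -4.26] rotvec [ 0.001 -0.006 -0.015] F [-0.39 -0.    0.19] t 8.62 w 0.156
[[4.25, -0.69, 0.1]]
[[0.001, -0.006, -0.015]]
```

{"fn": "apply_moves", "kwargs": {
  "travel": [
    [-1.0, -0.3, 0.05],
    [-0.3, -0.25, 0.05],
    [0, 0, 0],
    [0, 0, 0],
    [0, 0, 0]
  ],
  "turn": [
    [0, -0.005, -0.012],
    [0, 0, 0],
    [0, 0, 0],
    [0, 0, 0],
    [0, 0, 0]
  ],
  "grip": [1, 1, 1, 1, 1]
}}

```text
t: 9.03
eef_pos: [0.5596, 0.3621, 0.205]
tool_rot: [0.59, 0.39, 0.59, -0.389]
contact_force: [-0.6, -0.0, -1.4]
gripper_width: 0.158
```

```bash
python3 feel.py; python3 - <<'E'
from h import *
o=status.get_obs(); im=eyes.read_camera("wrist"); save("w6",im); np.save("w6_obs.npy",o,allow_pickle=True)
x0,y0=200,110
v=cv2.resize(im[y0:y0+140,x0:x0+150],None,fx=4,fy=4,interpolation=cv2.INTER_CUBIC); save("v8",v)
E
```

```text
F mean [ 0.13  0.05 -0.93] sd [0.4  0.32 0.24] pos [0.5597 0.3621 0.2049] z range 0.00018
dist cm [-0.02  0.04 -5.5 ] rotvec [ 0.001 -0.001 -0.002] F [-0.03 -0.38 -0.74] t 9.43 w 0.158
[[5.5, -0.01, -0.03]]
[[0.001, -0.001, -0.002]]
```

View pics/v8.png

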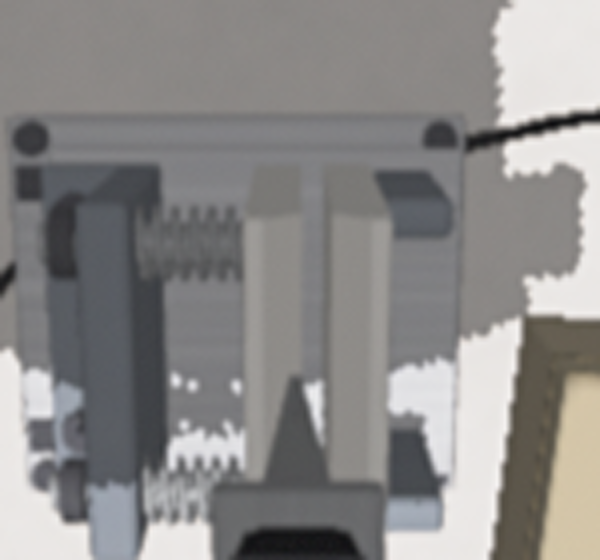

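```bash
python3 - <<'E'
from h import *
o=np.load("w6_obs.npy",allow_pickle=True).item(); C=cam("wrist",o)
g=cv2.cvtColor(cv2.imread("pics/w6.png"),cv2.COLOR_BGR2GRAY)
for r in (170,182,195,206): print(r,list(enumerate(g[r-1:r+2,258:302].mean(0).astype(int).tolist(),258)) if r==170 else g[r-1:r+2,258:302].mean(0).astype(int).tolist())
yaw=np.radians(23.08);n=np.array([np.cos(yaw),np.sin(yaw)])
for c,r,z in ((261.5,172,.095),(275,172,.089),(281.5,172,.089),(297,172,.095)): print(c,onz((c,r),z,C)[:2]@n*1000)
tz=o["eef_pos"][2]-.1025
print("tip",onz((273.3,204),tz,C)[:2]@n*1000,"tcp",np.array(o["eef_pos"])[:2]@n*1000)
E
```

```text
170 [(258, 102), (259, 98), (260, 116), (261, 142), (262, 154), (263, 155), (264, 153), (265, 148), (266, 141), (267, 140), (268, 139), (269, 140), (270, 140), (271, 139), (272, 139), (273, 140), (274, 139), (275, 134), (276, 129), (277, 127), (278, 127), (279, 127), (280, 121), (281, 111), (282, 116), (283, 135), (284, 140), (285, 140), (286, 140), (287, 139), (288, 140), (289, 140), (290, 140), (291, 139), (292, 143), (293, 151), (294, 154), (295, 154), (296, 153), (297, 139), (298, 121), (299, 115), (300, 115), (301, 116)]
182 [127, 124, 122, 140, 152, 155, 154, 147, 141, 139, 140, 140, 139, 140, 139, 140, 139, 132, 128, 127, 127, 127, 122, 111, 117, 135, 140, 140, 140, 140, 139, 139, 140, 139, 143, 152, 154, 155, 149, 133, 127, 127, 127, 127]
195 [125, 122, 123, 142, 154, 155, 153, 148, 141, 139, 140, 140, 139, 140, 140, 140, 139, 132, 126, 126, 126, 125, 117, 110, 122, 136, 140, 140, 139, 140, 139, 140, 139, 140, 145, 152, 154, 154, 145, 125, 122, 126, 126, 126]
206 [191, 204, 155, 140, 152, 154, 154, 149, 142, 139, 139, 141, 139, 121, 93, 81, 78, 105, 160, 185, 194, 206, 171, 124, 120, 135, 140, 139, 140, 140, 140, 140, 139, 139, 146, 152, 154, 151, 155, 191, 222, 225, 224, 224]
261.5 649.815037049887
275 658.8595274731792
281.5 663.317932717858
297 673.5564957903944
tip 657.7393740270954 tcp 656.8501492257484
```

{"fn": "apply_moves", "kwargs": {
  "travel": [
    [0, 0.3, 0],
    [0.3, 0, 0],
    [0.4, 0, 0],
    [0.4, 0, 0],
    [0, 0, 0],
    [0, 0, 0]
  ],
  "turn": [
    [0, 0, 0],
    [0, 0, 0],
    [0, 0, 0],
    [0, 0, 0],
    [0, 0, 0],
    [0, 0, 0]
  ],
  "grip": [1, 1, 1, 1, 1, 1]
}}

```text
t: 9.98
eef_pos: [0.5628, 0.3635, 0.1925]
tool_rot: [0.59, 0.39, 0.59, -0.389]
contact_force: [0.2, -0.0, -1.8]
gripper_width: 0.156
```

```bash
sed -i 's/.5595,.3625,.15/.5625,.3633,.15/' feel.py; python3 feel.py
```

```text
F mean [-0.1  -0.06 -1.34] sd [0.45 0.38 0.42] pos [0.5629 0.3636 0.1929] z range 0.00079
dist cm [-0.05 -0.03 -4.31] rotvec [ 0.001 -0.001 -0.002] F [ 0.36 -0.71 -1.32] t 10.38 w 0.158
[[4.31, -0.07, 0.02]]
[[0.001, -0.001, -0.002]]
```

{"fn": "apply_moves", "kwargs": {
  "travel": [
    [0.3, -0.03, 0],
    [0.4, 0, 0],
    [0.4, 0, 0],
    [0.3, 0, 0],
    [0, 0, 0],
    [0, 0, 0]
  ],
  "turn": [
    [0, 0, 0],
    [0, 0, 0],
    [0, 0, 0],
    [0, 0, 0],
    [0, 0, 0],
    [0, 0, 0]
  ],
  "grip": [1, 1, 1, 1, 1, 1]
}}

```text
t: 10.88
eef_pos: [0.5625, 0.3635, 0.1774]
tool_rot: [0.59, 0.39, 0.59, -0.388]
contact_force: [-0.2, 0.4, -0.6]
gripper_width: 0.157
```

```bash
python3 feel.py
```

```text
F mean [ 0.16 -0.07 -0.77] sd [0.47 0.67 0.47] pos [0.5627 0.3636 0.1778] z range 0.00067
dist cm [-0.02 -0.03 -2.8 ] rotvec [ 0.002 -0.002 -0.003] F [ 0.67 -0.42 -1.11] t 11.28 w 0.156
[[2.8, -0.04, 0.02]]
[[0.002, -0.002, -0.003]]
```

{"fn": "apply_moves", "kwargs": {
  "travel": [
    [0.3, 0, 0],
    [0.3, 0, 0],
    [0, 0, 0],
    [0, 0, 0]
  ],
  "turn": [
    [0, -0.001, -0.002],
    [0, 0, 0],
    [0, 0, 0],
    [0, 0, 0]
  ],
  "grip": [1, 1, 1, 1]
}}

```text
t: 11.62
eef_pos: [0.5628, 0.3637, 0.1715]
tool_rot: [0.59, 0.39, 0.59, -0.389]
contact_force: [0.4, -0.2, -0.3]
gripper_width: 0.155
```

```bash
python3 feel.py
```

```text
F mean [ 0.2  -0.19 -0.85] sd [0.25 0.34 0.42] pos [0.5628 0.3638 0.1718] z range 0.00041
dist cm [-0.04 -0.05 -2.19] rotvec [ 0.002 -0.001 -0.001] F [-0.04  0.05 -0.82] t 12.02 w 0.157
[[2.19, -0.06, 0.03]]
[[0.002, -0.001, -0.001]]
```

{"fn": "apply_moves", "kwargs": {
  "travel": [
    [0.2, 0, 0],
    [0.2, 0, 0],
    [0, 0, 0],
    [0, 0, 0]
  ],
  "turn": [
    [0, -0.001, -0.002],
    [0, 0, 0],
    [0, 0, 0],
    [0, 0, 0]
  ],
  "grip": [1, 1, 1, 1]
}}

```text
t: 12.35
eef_pos: [0.5628, 0.3638, 0.1676]
tool_rot: [0.59, 0.389, 0.59, -0.39]
contact_force: [1.3, 0.5, -1.4]
gripper_width: 0.156
```

```bash
python3 feel.py
```

```text
F mean [-0.32  0.07 -1.32] sd [0.48 0.44 0.65] pos [0.5628 0.3638 0.1677] z range 0.00018
dist cm [-0.03 -0.05 -1.77] rotvec [0.002 0.    0.001] F [-0.34  0.66 -0.96] t 12.75 w 0.155
[[1.77, -0.05, 0.03]]
[[0.002, 0.0, 0.001]]
```

Baseline about −0.9 N and no contact yet at TCP z 0.1677 m. I'll keep stepping down.

{"fn": "apply_moves", "kwargs": {
  "travel": [
    [0.2, 0, 0],
    [0.2, 0, 0],
    [0, 0, 0],
    [0, 0, 0]
  ],
  "turn": [
    [0, 0, 0],
    [0, 0, 0],
    [0, 0, 0],
    [0, 0, 0]
  ],
  "grip": [1, 1, 1, 1]
}}

```text
t: 13.08
eef_pos: [0.5634, 0.3641, 0.1642]
tool_rot: [0.59, 0.39, 0.59, -0.389]
contact_force: [-0.3, 0.5, 1.0]
gripper_width: 0.157
```

```bash
python3 feel.py
```

```text
F mean [-0.02 -0.16 -0.47] sd [0.36 0.18 0.45] pos [0.5634 0.3641 0.1642] z range 4e-05
dist cm [-0.09 -0.08 -1.43] rotvec [ 0.002 -0.    -0.001] F [ 0.51 -0.13 -0.21] t 13.48 w 0.156
[[1.43, -0.11, 0.04]]
[[0.002, -0.0, -0.001]]
```

{"fn": "apply_moves", "kwargs": {
  "travel": [
    [0.2, 0, 0],
    [0.2, 0, 0],
    [0, 0, 0],
    [0, 0, 0]
  ],
  "turn": [
    [0, 0, 0],
    [0, 0, 0],
    [0, 0, 0],
    [0, 0, 0]
  ],
  "grip": [1, 1, 1, 1]
}}

```text
t: 13.82
eef_pos: [0.5637, 0.3643, 0.1609]
tool_rot: [0.59, 0.39, 0.59, -0.389]
contact_force: [-0.9, -0.8, 2.4]
gripper_width: 0.153
```

```bash
python3 feel.py
```

```text
F mean [-0.47 -0.23  0.98] sd [0.32 0.4  0.54] pos [0.5637 0.3643 0.1609] z range 2e-05
dist cm [-0.12 -0.1  -1.09] rotvec [ 0.001 -0.001 -0.002] F [-0.59  0.01  1.43] t 14.22 w 0.158
[[1.09, -0.15, 0.04]]
[[0.001, -0.001, -0.002]]
```

{"fn": "apply_moves", "kwargs": {
  "travel": [
    [0.2, -0.03, 0],
    [0.2, 0, 0],
    [0, 0, 0],
    [0, 0, 0]
  ],
  "turn": [
    [0, 0, 0],
    [0, 0, 0],
    [0, 0, 0],
    [0, 0, 0]
  ],
  "grip": [1, 1, 1, 1]
}}

```text
t: 14.55
eef_pos: [0.5634, 0.3643, 0.1577]
tool_rot: [0.59, 0.39, 0.59, -0.388]
contact_force: [-0.9, 0.0, 3.2]
gripper_width: 0.156
```

```bash
python3 feel.py
```

```text
F mean [-0.87 -0.05  1.82] sd [0.46 0.54 0.32] pos [0.5634 0.3642 0.1577] z range 3e-05
dist cm [-0.09 -0.09 -0.77] rotvec [ 0.001 -0.001 -0.002] F [-1.05  0.32  1.4 ] t 14.95 w 0.156
[[0.77, -0.12, 0.05]]
[[0.001, -0.001, -0.002]]
```

{"fn": "apply_moves", "kwargs": {
  "travel": [
    [0.2, 0, 0],
    [0.2, 0, 0],
    [0, 0, 0],
    [0, 0, 0]
  ],
  "turn": [
    [0, 0, 0],
    [0, 0, 0],
    [0, 0, 0],
    [0, 0, 0]
  ],
  "grip": [1, 1, 1, 1]
}}

```text
t: 15.28
eef_pos: [0.5633, 0.3642, 0.1549]
tool_rot: [0.59, 0.39, 0.59, -0.388]
contact_force: [-0.4, 0.6, 2.5]
gripper_width: 0.15
```

```bash
python3 feel.py
```

```text
F mean [-0.62 -0.08  1.52] sd [0.43 0.31 0.43] pos [0.5633 0.3642 0.1549] z range 5e-05
dist cm [-0.08 -0.09 -0.49] rotvec [ 0.001 -0.002 -0.002] F [-0.47 -0.25  1.52] t 15.68 w 0.158
[[0.49, -0.11, 0.05]]
[[0.001, -0.002, -0.002]]
```

```bash
python3 - <<'E'
from h import *
o=status.get_obs(); im=eyes.read_camera("wrist"); save("w7",im); np.save("w7_obs.npy",o,allow_pickle=True)
s=eyes.read_camera("scene"); save("s7",s); C=cam("scene",o)
x0,y0=190,110
v=cv2.resize(im[y0:y0+150,x0:x0+130],None,fx=3,fy=3,interpolation=cv2.INTER_CUBIC)
p=proj([np.array(o["eef_pos"])-[0,0,.05]],C)[0].astype(int);print(p)
q=s[p[1]-50:p[1]+40,p[0]-40:p[0]+40]; q=cv2.resize(q,None,fx=5,fy=5,interpolation=cv2.INTER_CUBIC)
save("v9",np.hstack([v,q]))
E
```

```text
[249 186]
```

View pics/v9.png

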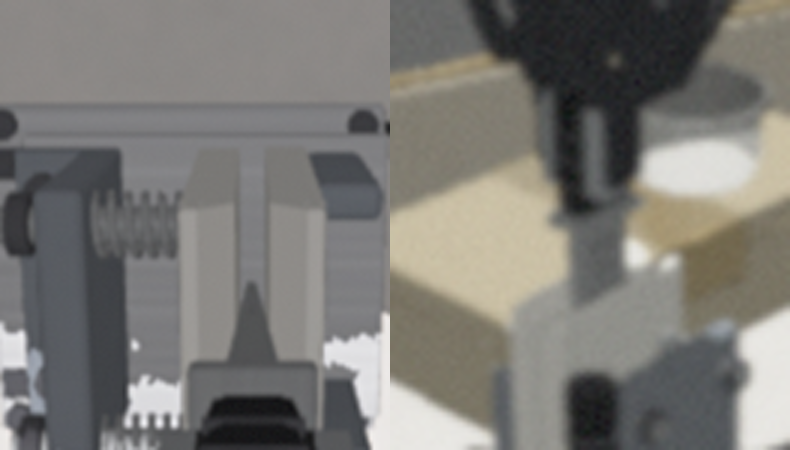

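```bash
python3 - <<'E'
from h import *
yaw=np.radians(23.08);n=np.array([np.cos(yaw),np.sin(yaw)])
for k,rows in (("5",(165,175,185,195)),("6",(168,178,188,198)),("7",(185,192,200,206))):
    o=np.load(f"w{k}_obs.npy",allow_pickle=True).item(); C=cam("wrist",o)
    g=cv2.cvtColor(cv2.imread(f"pics/w{k}.png"),cv2.COLOR_BGR2GRAY).astype(float)
    for r in rows:
        p=g[r-1:r+2].mean(0); d=np.diff(p)
        # significant edges: local extrema of gradient, subpixel centroid
        E=[]
        for c in range(225,320):
            if abs(d[c])>=4 and abs(d[c])>=abs(d[c-1]) and abs(d[c])>abs(d[c+1]):
                w=abs(d[c-1:c+2]);E.append((round(float((w*np.arange(c-1,c+2)).sum()/w.sum()+.5),2),int(d[c])))
        print(k,r,[(c,s,round(float(onz((c,r),.089,C)[:2]@n*1000),1),round(float(onz((c,r),.095,C)[:2]@n*1000),1)) for c,s in E if c>240])
E
```

```text
5 165 [(245.4, -5, 636.6, 637.1), (248.88, 4, 639.1, 639.6), (252.25, 5, 641.6, 642.0), (255.64, 32, 644.1, 644.4), (259.79, -8, 647.1, 647.4), (269.4, -14, 654.1, 654.2), (276.64, 8, 659.4, 659.3), (285.63, 8, 665.9, 665.7), (290.29, -27, 669.3, 669.1), (305.58, 16, 680.4, 679.9), (312.58, -5, 685.5, 684.9), (314.69, 12, 687.1, 686.4)]
5 175 [(241.69, -8, 633.7, 634.3), (243.62, 12, 635.2, 635.7), (246.45, -9, 637.2, 637.7), (248.4, 10, 638.7, 639.1), (250.48, -10, 640.2, 640.6), (252.6, 14, 641.7, 642.1), (255.79, 34, 644.1, 644.4), (259.77, -7, 647.0, 647.3), (269.4, -15, 654.1, 654.2), (271.04, 5, 655.3, 655.4), (276.68, 8, 659.4, 659.4), (285.54, 9, 665.9, 665.8), (289.56, -15, 668.9, 668.6), (307.61, -5, 682.1, 681.6), (312.3, -6, 685.6, 684.9), (314.82, 12, 687.4, 686.7)]
5 185 [(255.77, 15, 644.0, 644.3), (260.26, -6, 647.3, 647.6), (269.23, -15, 653.9, 654.0), (271.4, 7, 655.5, 655.6), (276.45, 7, 659.3, 659.3), (285.54, 8, 666.0, 665.8), (289.34, -19, 668.8, 668.6), (307.68, -6, 682.4, 681.8), (312.67, -5, 686.1, 685.4), (314.48, 9, 687.4, 686.7)]
5 195 [(255.81, 11, 643.9,
[... 2184 characters left out ...]
, -7, 651.9, 652.2), (267.69, -16, 658.8, 658.9), (269.34, 9, 659.7, 659.8), (277.5, -9, 664.2, 664.2), (279.68, 15, 665.4, 665.3), (291.97, 6, 672.2, 671.9), (297.32, -16, 675.2, 674.8), (318.4, 6, 686.8, 686.0)]
7 200 [(249.86, 17, 648.9, 649.4), (255.29, -7, 651.9, 652.3), (267.71, -16, 658.8, 658.9), (277.6, -9, 664.3, 664.3), (279.58, 16, 665.4, 665.3), (291.82, 6, 672.2, 671.9), (297.27, -18, 675.2, 674.8), (317.7, 7, 686.6, 685.8)]
7 206 [(249.86, 18, 648.9, 649.3), (255.33, -6, 651.9, 652.2), (267.7, -16, 658.8, 658.9), (271.46, -20, 660.9, 661.0), (275.4, 21, 663.1, 663.1), (279.65, 16, 665.5, 665.4), (291.78, 7, 672.2, 671.9), (297.36, -18, 675.4, 674.9), (317.59, 9, 686.6, 685.9)]
```

{"fn": "apply_moves", "kwargs": {
  "travel": [
    [0.2, 0, 0],
    [0, 0, 0],
    [0, 0, 0],
    [0, 0, 0]
  ],
  "turn": [
    [0, 0, 0],
    [0, 0, 0],
    [0, 0, 0],
    [0, 0, 0]
  ],
  "grip": [1, 1, 1, 1]
}}

```text
t: 16.12
eef_pos: [0.5632, 0.3642, 0.1535]
tool_rot: [0.59, 0.39, 0.591, -0.389]
contact_force: [-0.3, 0.3, 2.5]
gripper_width: 0.156
```

```bash
python3 feel.py; python3 - <<'E'
from h import *
yaw=np.radians(23.08);n=np.array([np.cos(yaw),np.sin(yaw)])
o=status.get_obs(); im=eyes.read_camera("wrist"); save("w8",im); C=cam("wrist",o)
g=cv2.cvtColor(im,cv2.COLOR_RGB2GRAY).astype(float)
for r in (188,196,204):
    p=g[r-1:r+2].mean(0); d=np.diff(p);E=[]
    for c in range(240,305):
        if abs(d[c])>=5 and abs(d[c])>=abs(d[c-1]) and abs(d[c])>abs(d[c+1]):
            w=abs(d[c-1:c+2]);E.append((float((w*np.arange(c-1,c+2)).sum()/w.sum()+.5),int(d[c])))
    print(r,[(round(c,1),s,round(float(onz((c,r),.089,C)[:2]@n*1000),1),round(float(onz((c,r),.095,C)[:2]@n*1000),1)) for c,s in E])
E
```

```text
F mean [-0.57 -0.12  1.36] sd [0.66 0.56 0.65] pos [0.5632 0.3642 0.1535] z range 5e-05
dist cm [-0.07 -0.09 -0.35] rotvec [ 0.001 -0.002 -0.002] F [-0.75 -0.05  0.03] t 16.52 w 0.155
[[0.35, -0.1, 0.05]]
[[0.001, -0.002, -0.002]]
188 [(245.5, -5, 646.7, 647.1), (248.6, 29, 648.4, 648.8), (254.7, -7, 651.7, 652.0), (267.5, -19, 658.7, 658.8), (269.4, 10, 659.7, 659.8), (277.6, -8, 664.2, 664.1), (279.7, 18, 665.3, 665.2), (292.5, 7, 672.3, 672.0), (298.3, -12, 675.5, 675.1)]
196 [(240.2, -8, 643.7, 644.3), (242.5, 15, 644.9, 645.5), (245.4, -9, 646.5, 647.0), (248.5, 20, 648.2, 648.6), (254.9, -7, 651.7, 652.1), (267.5, -19, 658.7, 658.8), (269.5, 11, 659.7, 659.8), (277.4, -10, 664.1, 664.0), (279.8, 19, 665.4, 665.3), (292.3, 6, 672.3, 671.9), (297.6, -12, 675.2, 674.8)]
204 [(249.6, 14, 648.7, 649.2), (254.9, -7, 651.7, 652.0), (267.5, -20, 658.7, 658.8), (269.3, 10, 659.6, 659.7), (271.7, -17, 661.0, 661.0), (275.1, 12, 662.8, 662.8), (277.4, -10, 664.1, 664.1), (279.7, 20, 665.4, 665.3), (292.1, 7, 672.2, 671.9), (297.5, -14, 675.2, 674.8)]
```

```bash
python3 -c "
from station import bot,status
o=status.get_obs();print(o['t'],o['eef_pos'],o['contact_force'],o['gripper_width'])
print(bot.hand_in())"
```

```text
16.5667 [0.563204   0.36418885 0.15347941] [-0.61081399 -0.00156754  1.53344176] 0.15366060510440374
the job is handed in; nothing more can be done
None
```

I took the taper gauge from its holder and slid its blade down between the two plates. I handed the job in at 16.6 s, with the gauge still gripped at 60 N and held still.

**Depth:** At the end the sprung plate had given about 1.4–1.5 mm, measured from plate edges in wrist-camera pictures before contact and at the end. The resting gap measured about 5.3 mm. The depth of the blade past first contact agreed at about 1.3–1.6 mm. The blade was within 1 mm of midway along the plates.

**Force disagrees:** The upward force rose at contact but levelled off at about 2.3 N above baseline. Pushing to this depth should take about 4.5–8 N. I put that down to friction once the blade had stopped, since the camera showed the plate had actually moved.

**Carriage shifted once:** My first descent drifted about 6 mm sideways and pushed the floating carriage along. I lifted out, measured again and went back in centred.

I never reached for the round-grip gauge, the green look-alike or anything else. I did not take a last overall picture to check them.

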